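# Seat the plate and hold the inspection camera raised

### The job

Press the raised end of the loose well plate down until the sprung catch snaps over it and the plate lies level, fully down in its nest. Then grip the black head of the camera stand so that its round release button is pressed in, and pull the telescoping column up past its first stop to its second stop, the end of its travel. Leave the vial, the dish and the marker where they are, and finish while still holding the head, with the button pressed and the column fully extended.

Things in the scene. Friction and masses are not known exactly. Their poses are not given: they have to be found in the camera images.
- plate: clear-white 96-well plate, 86 x 128 x 15 mm (x, y, z), 50 g, loose. Origin: centre of its underside; y runs along its length, z up out of its top. At the start its -y end stands on the nest floor and its +y end rests about 21 mm higher on the catch.
- plate_nest: fixed aluminium plate nest, 112 x 172 mm, grey rims 8 mm high round its floor (1.5 mm clearance per side). Origin: its underside, under the centre of the plate's seat; y along the plate. The floor on which the plate must lie is 8 mm above the origin, so the seated plate's top is 23 mm above it. The catch stands on the middle line of its +y end.
- camera_stand: fixed stand: foot 100 x 100 x 12 mm, upright 30 mm square outer tube up to 116 mm height; origin at the centre of the foot's underside, z up along the mast. Its x axis points from the button side through the head; the small camera sticks out to its +y side, toward the plate nest.
- grip (a point): centre of the black grip head, 32 x 32 mm square, 44 mm high (its cap ends 26 mm above this point), 145 mm above the stand's underside while the column is down; rises with it. Axes as the stand's. Grip from above, fingers on the -x and +x faces at this height: the -x finger presses the button flush. Camera and bracket reach 82 mm out to +y, all lower than 3 mm above this point.
- button_face (a point): middle of the outer face of the round grey release button, 15 mm across, on the -x face of the grip head at the height of grip; it stands out 5 mm and is pushed along +x.
- release_button (a joint): release button travel, m: 0 out, 0.005 flush with the head's face, 0.0056 at most; sprung, 2 N to start, about 5 N flush; the column is unlatched above about 0.003.
- column (a joint): column extension, m: 0 down (latched), 0.045 first stop (the latch falls in if the button is released there), 0.090 second stop, the end of travel. The column slides straight up, weighs about 2 N, and is not latched at the second stop: let go, it sinks back to the first stop. With the button out it stays latched.
- brown_vial: bystander: brown reagent vial, 34 mm across, 70 mm high; origin at the centre of its underside.
- dish: bystander: petri dish, 90 mm across, 15 mm high; origin at the centre of its underside.
- marker: bystander: marker pen, 131 mm long, 12 mm thick, lying along its y axis; origin at the centre of its underside.
- catch_nose (a point): tip of the sloped nose of the sprung steel catch (24 mm wide, top 43 mm above the nest's underside, reaching from y = 60 to 79 mm of the nest): it overhangs the seated plate's end 24.5 mm above the nest's underside. It slides back along +y up to 9 mm as the plate is pushed past it: press straight down on the plate's middle line 20 to 25 mm short of the nose with some 3 to 12 N.
There are look-alikes about, which are no part of the job. Of the things that look like the plate_nest, the larger one is meant.

How it is judged:
On the way, in this order (a step that is already met when the one before it is completed fails the run):
1. the plate lies level and fully down in its nest, the column still down (z of plate in the frame of plate_nest below 0.0105 m and angle between plate's own z axis and vertical below 0.03 rad and horizontal distance between plate and plate_nest below 0.005 m and value of joint column below 0.008 m), for 0.2 s.
2. the release button is pressed in by the fingers before the column is pulled up (value of joint release_button above 0.0035 m and contact force between the fingers and column above 2 N and value of joint column below 0.015 m), for 0.05 s.
At the end, for the whole second after the job is handed in: The fingers hold the grip head with the release button pressed in (more than 3.5 mm) and the column within 6 mm of its second stop, at rest; the plate lies level (within 0.03 rad) and down in its nest (within 2.5 mm of the floor, centred within 5 mm) (value of joint column above 0.084 m and value of joint release_button above 0.0035 m and contact force between the fingers and column above 2 N and velocity of joint column between -0.01 and 0.01 m/s and z of plate in the frame of plate_nest below 0.0105 m and angle between plate's own z axis and vertical below 0.03 rad and horizontal distance between plate and plate_nest below 0.005 m); the arm keeps its last pose, push and grip.
It fails at once if a bystander (vial, dish, marker) is moved more than 20 mm (distance of any of brown_vial, dish, marker from where it was at the start of the episode above 0.02 m).
It also fails if it takes over 45 s, if anything falls off the work surface, if the arm or the gripper's body presses on something with over 40 N, if the wrist force passes 120 N, or if a joint passes its speed limit or range.

### The arm

A 6-joint arm with a two-finger parallel gripper is mounted at the origin on a cart in front of the work surface, level with it; the furniture and walls round the work are solid. World frame = base frame: x ahead of the robot, y to its left, z up, the work surface at z = 0. Lengths are in m, angles in rad, forces in N, time in s.
With the tool pointing down it reaches from about 0.375 to 0.9 m from the base axis. Payload 3.1 kg.
Tool frame: the origin (TCP) lies at the very end of the fingers, on their centre line; the grasp point (between the pads) lies 19 mm behind it; z points along the fingers, y is the line along which they close (so a half turn about z gives the same grasp; the last joint's range is limited). The gripper opens to 85 mm and grips with 20 to 120 N. Pads are 22 mm wide; open, the fingers measure 114 mm over their backs; the gripper's body (76 mm by 85 mm) begins 54 mm behind the grasp point. The pads swing forward as they close: fully open they stand 13 mm farther back than shut.
Start: joints at [1.145, 0.527, 1.433, -0, 1.181, -0.178], TCP at [0.153, 0.606, 0.231] pointing down, gripper open.
Joint ranges: [-3.08, 3.08], [-0.75, 2.2], [0.22, 2.44], [-1.43, 4.57], [0, 2.65], [-2.85, 2.85]. Speed limits (rad/s): [2.79, 2.79, 3.14, 3.14, 3.14, 3.14].

### API

Orientations are given as a rotation vector (axis times angle).
In Python, from station import sense, read_camera, sign_off gives the robot as it stands.
- The arm moves only by the tool servo_tool, never from a script. Its argument "series" is a list of rows, each a list of 6 numbers: the shift along the tool's x, y, z in units of 3 cm (1.0 is 3 cm), then the turn, a rotation vector about the tool's x, y, z in units of 0.1 rad (1.0 is 0.1 rad). A call has 1 to 8 rows; each row shifts and turns the commanded pose from where the row before left it, along the tool's axes as they then stand; what a row does not reach is not made up. A row lasts 1/10 s, in which the tool goes at most 50 mm and 8.59 degrees, less where a joint would pass 70% of its speed; a pose out of reach is approached as far as the arm can. A call with a number of a shift or a turn outside -1 to 1 is refused whole. A call with a gripper value outside its range is refused whole. "hand" is the opening, from 0 (shut) to 1 (fully open), set as the call begins (left out, the last holds). The fingers move at their own pace and stop on an object; "squeeze" is the grip in N (left out, the last holds). Time passes only in rows, so rows that do not move let the fingers close. It gives the time, the measured TCP pose, the force, the opening and the grip force at its end, in the units of the state.
- sense(): the state, without advancing time (a new reading comes with each control period).
- read_camera(name): name is "side" or "top"; returns a dict with "image" (400x640x3 uint8, red, green, blue), "intrinsics" (3x3 intrinsics, pixels), "pose" (4x4, takes a point from camera to world coordinates). Camera axes: x right, y down, z forward; pixel columns grow to the right and rows downward; lengths in m; the calibration is good to about 2 mm. A picture is of the moment at which its call begins. There is no depth.
- sign_off(): hands the job in; it is judged then, once.
The state is a dict: "clock": time; "joints": joint angles; "qvel": joint speeds; "joint_efforts": joint torques, N m; "tcp_pos": TCP position; "ee_rot": TCP orientation; "wrist_force": force on the tool from outside, world axes, zero at the start; "wrist_torque": the same for the moment, N m; "opening": finger opening in m; "grip_force": force on a finger pad.
Only numpy, scipy, OpenCV 4.12 (cv2) and the standard library are available. Lean on these libraries where they do the work, as an engineer would, in place of code of your own. Each camera call takes 0.05 s, during which the arm holds its last target. There are 200 camera calls.

## Working session

There is one attempt and no reset: what is moved stays moved. The work goes in short steps, Python scripts to look and compute and a tool call to move; the robot and the scene stay as the last step left them, time stands still between calls to the robot, and variables do not carry over. Pictures are saved under pics/ and viewed, at most 10 in all, crops included, and the job is handed in when it is done.

Besides the shell and the picture viewer there is one more tool, called after "Emit:" as name([rows], argument=value, ...), one row to a line, values as JSON. servo_tool: Moves the arm, as the interface text tells. Shifts and turns lie within -1 to 1; 1 stands for 3 cm of shift or 0.1 rad of turn. Its arguments: {"type":"object","properties":{"series":{"type":"array","items":{"type":"array","items":{"type":"number"}}},"hand":{"type":"number"},"squeeze":{"type":"number"}},"required":["series"]}

```bash
mkdir -p pics; python3 - <<'E'
from station import *
import cv2,numpy as np
for n in("top","side"):
    c=read_camera(n); cv2.imwrite(f"pics/{n}0.png",c["image"][:,:,::-1]); print(n,c["intrinsics"].tolist(),c["pose"].round(4).tolist())
s=sense();print(s)
E
```

```text
top [[465.99964953203886, 0.0, 322.1152950843862], [0.0, 465.99964953203886, 200.55551799853313], [0.0, 0.0, 1.0]] [[-0.008, -0.9851, 0.1719, 0.2927], [-0.9999, 0.0064, -0.0097, -0.1243], [0.0085, -0.1719, -0.9851, 1.4804], [0.0, 0.0, 0.0, 1.0]]
side [[494.68975081532443, 0.0, 322.080341388868], [0.0, 494.68975081532443, 195.22583141715188], [0.0, 0.0, 1.0]] [[0.9717, -0.1441, 0.1871, 0.2725], [-0.2357, -0.6422, 0.7294, -1.1396], [0.0151, -0.7529, -0.658, 1.0175], [0.0, 0.0, 0.0, 1.0]]
{'clock': 0.1, 'joints': array([ 1.14445979e+00,  5.28372180e-01,  1.43379260e+00, -9.62434834e-06,
        1.18138232e+00, -1.78525368e-01]), 'qvel': array([-0.00269743, -0.0016953 , -0.00338448, -0.0012216 ,  0.00090585,
        0.00188165]), 'joint_efforts': array([ 7.41456893e-05, -4.43303132e+01, -1.78586268e+01, -2.14876322e-04,
        3.88804619e-03, -2.26092629e-05]), 'tcp_pos': array([0.15301878, 0.60531053, 0.23042623]), 'ee_rot': array([-3.88188843e-01, -3.11693782e+00,  2.93433498e-03]), 'wrist_force': array([-0.1774519 , -0.2448322 , -0.13322205]), 'wrist_torque': array([-0.04302388,  0.02006054, -0.00578102]), 'grip_force': 0.0, 'opening': 0.08550571312150015}
```

View pics/top0.png

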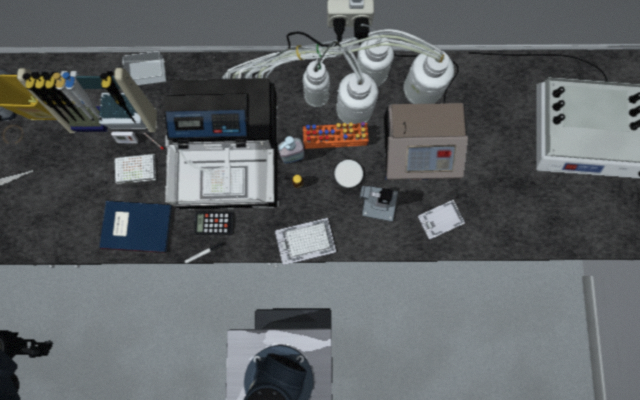

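View pics/side0.png

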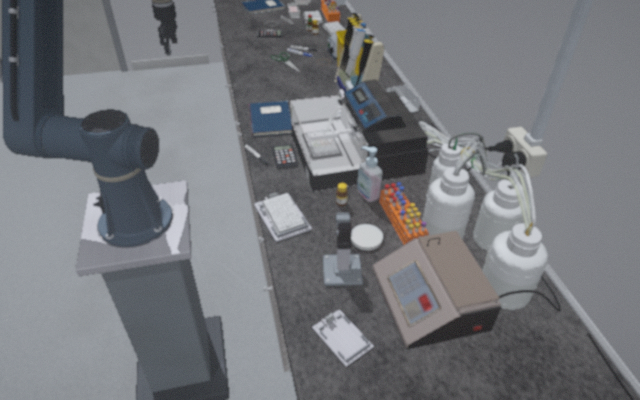

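Top view: the nest with the plate is at about (305,241), the stand at (380,202) and its head near (384,196). The dish is at (348,173), the vial at (297,179) and the marker at (198,256). The item at (441,219) looks like the smaller look-alike. I'll zoom in.

```bash
python3 - <<'E'
import cv2,numpy as np
t=cv2.imread("pics/top0.png");s=cv2.imread("pics/side0.png")
a=cv2.resize(t[160:270,270:410],None,fx=5.5,fy=5.5,interpolation=cv2.INTER_CUBIC)[:600]
b=cv2.resize(s[180:300,245:405],None,fx=5,fy=5,interpolation=cv2.INTER_CUBIC)
cv2.imwrite("pics/a.png",a);cv2.imwrite("pics/b.png",b);print(a.shape)
E
```

```text
(600, 770, 3)
```

View pics/a.png

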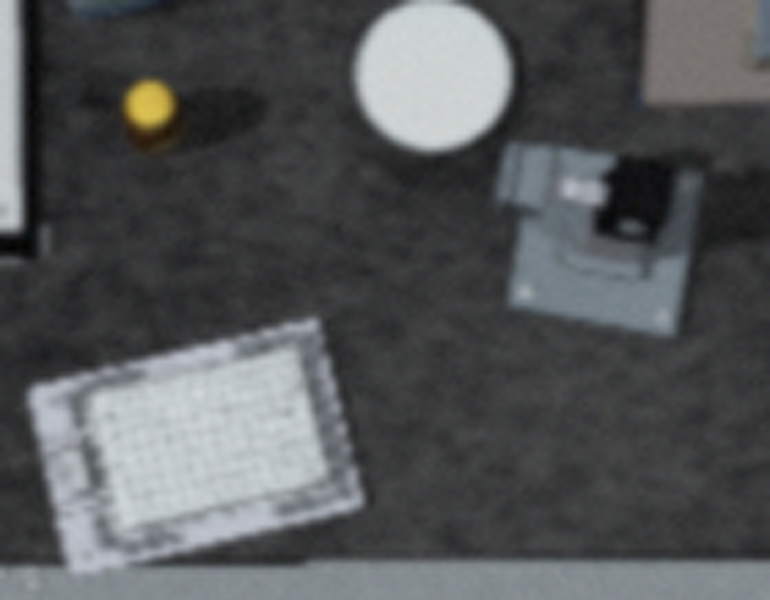

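View pics/b.png

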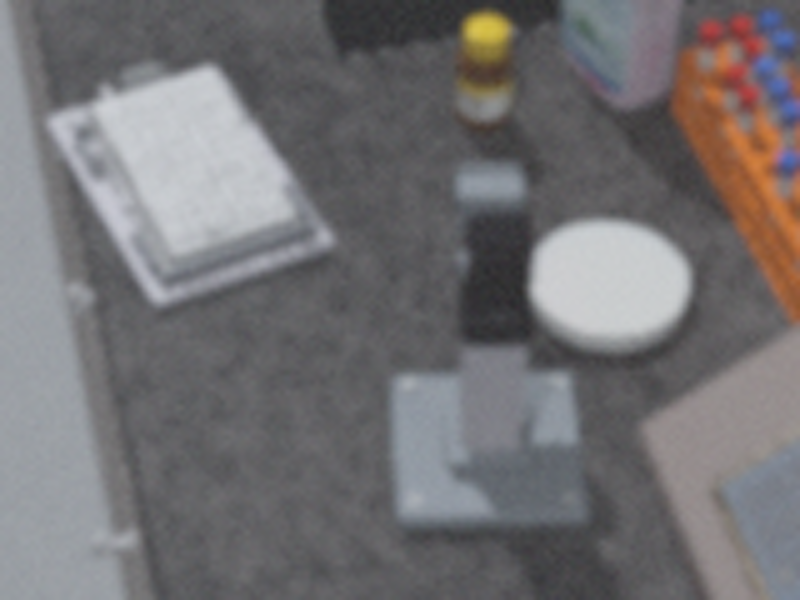

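The zoomed top crop shows the nest outline corners at (30,385), (318,318), (365,503) and (72,575), with the catch on the left. The foot corners are (510,305), (675,335) and (703,170), and the black head is around (638,190) with the button near (632,226). The side crop shows the button on the left face at (462,258).

```bash
cat >h.py <<'E'
import numpy as np
C={"top":(np.array([[466,0,322.115],[0,466,200.556],[0,0,1]]),np.array([[-0.008,-0.9851,0.1719,0.2927],[-0.9999,0.0064,-0.0097,-0.1243],[0.0085,-0.1719,-0.9851,1.4804]])),
"side":(np.array([[494.69,0,322.08],[0,494.69,195.226],[0,0,1]]),np.array([[0.9717,-0.1441,0.1871,0.2725],[-0.2357,-0.6422,0.7294,-1.1396],[0.0151,-0.7529,-0.658,1.0175]]))}
def pix(n,u,v,z):
    K,P=C[n];d=P[:,:3]@np.linalg.solve(K,[u,v,1]);o=P[:,3];return o+d*(z-o[2])/d[2]
def proj(n,p):
    K,P=C[n];q=K@(P[:,:3].T@(np.asarray(p)-P[:,3]));return q[:2]/q[2]
top=lambda u,v,z:pix("top",270+u/5.5,160+v/5.5,z)
side=lambda u,v,z:pix("side",245+u/5,180+v/5,z)
E
python3 - <<'E'
from h import *
np.set_printoptions(precision=4,suppress=True)
N=[top(u,v,.008)[:2] for u,v in((30,385),(318,318),(365,503),(72,575))]
N=np.array(N);print(N,N.mean(0),[np.linalg.norm(N[i]-N[i-1]) for i in range(4)])
S=np.array([side(u,v,.008)[:2] for u,v in((48,120),(212,65),(335,240),(160,305))]);print(S,S.mean(0))
d=N[0]-N[1]+N[3]-N[2];print("nest y yaw",np.arctan2(d[1],d[0]))
F=np.array([top(u,v,.012)[:2] for u,v in((510,305),(675,335),(703,170))]);print(F,(F[0]+F[2])/2,np.linalg.norm(F[0]-F[1]),np.linalg.norm(F[2]-F[1]))
d=F[0]-F[1];print("foot y yaw",np.arctan2(d[1],d[0]));d=F[2]-F[1];print("foot x yaw",np.arctan2(d[1],d[0]))
G=np.array([side(u,v,.012)[:2] for u,v in((395,375),(573,373),(588,518),(400,522))]);print(G,G.mean(0))
print("btn",top(632,226,.145),side(460,258,.145),"cap",top(640,185,.171))
E
```

```text
[[ 0.4559  0.0099]
 [ 0.4937 -0.1565]
 [ 0.3867 -0.1824]
 [ 0.3471 -0.015 ]] [ 0.4208 -0.086 ] [np.float64(0.11156142538078684), np.float64(0.17062853355512647), np.float64(0.11006103155044761), np.float64(0.1719480914367181)]
[[ 0.3504 -0.015 ]
 [ 0.4567  0.0133]
 [ 0.4974 -0.1537]
 [ 0.3905 -0.1821]] [ 0.4238 -0.0844]
nest y yaw 1.798644819539756
[[ 0.4999 -0.2677]
 [ 0.4818 -0.3627]
 [ 0.5788 -0.3824]] [ 0.5394 -0.325 ] 0.09674515759806035 0.0990094917142758
foot y yaw 1.3820826425591373
foot x yaw -0.20026859900393185
[[ 0.5054 -0.2657]
 [ 0.6002 -0.2859]
 [ 0.5787 -0.383 ]
 [ 0.4839 -0.3639]] [ 0.542  -0.3246]
btn [ 0.523  -0.3203  0.145 ] [ 0.5244 -0.3134  0.145 ] cap [ 0.5401 -0.3213  0.171 ]
```

```bash
python3 - <<'E'
from h import *
np.set_printoptions(precision=4,suppress=True)
c=np.array([.4223,-.0852]);a=.228;R=np.array([[np.cos(a),-np.sin(a)],[np.sin(a),np.cos(a)]])
f=lambda p:R.T@(p[:2]-c)
for z in(.008,.023):print("plate -y end side",z,f(side(165,278,z)),f(side(303,228,z)), f(side(177,258,z)),f(side(297,205,z)))
print("catch side",f(side(122,72,.043)),f(side(160,65,.043)),"catch top",f(top(52,455,.043)),f(top(82,465,.043)))
for p in((.155,.606,.23),):print()
from scipy.spatial.transform import Rotation as Ro
print(Ro.from_rotvec([-.388,-3.117,.003]).as_matrix())
E
python3 - <<'E'
import cv2
t=cv2.imread("pics/top0.png");s=cv2.imread("pics/side0.png")
a=cv2.resize(t[210:268,268:342],None,fx=6,fy=6,interpolation=cv2.INTER_CUBIC)
b=cv2.resize(s[186:246,250:316],None,fx=5.8,fy=5.8,interpolation=cv2.INTER_CUBIC)[:348]
import numpy as np
c=np.zeros((348,444+382,3),np.uint8);c[:,:444]=a;c[:,444:444+b.shape[1]]=b
cv2.imwrite("pics/c.png",c[:,:800])
E
```

```text
plate -y end side 0.008 [-0.0422 -0.0691] [ 0.0453 -0.0668] [-0.0299 -0.0574] [ 0.0502 -0.048 ]
plate -y end side 0.023 [-0.0473 -0.0828] [ 0.0389 -0.0805] [-0.0351 -0.0713] [ 0.0438 -0.062 ]
catch side [-0.0105  0.0682] [0.0124 0.0642] catch top [0.0084 0.0794] [-0.001   0.0643]

[[-0.9695  0.2452 -0.0008]
 [ 0.2452  0.9695 -0.0018]
 [ 0.0003 -0.002  -1.    ]]Traceback (most recent call last):
  File "<stdin>", line 6, in <module>
ValueError: could not broadcast input array from shape (348,383,3) into shape (348,382,3)
```

```bash
cat >>h.py <<'E'
from scipy.spatial.transform import Rotation as Ro
def plan(p,xdeg,n):
    """n rows from current pose to TCP p, tool down, tool x at xdeg in world"""
    from station import sense
    s=sense();T=Ro.from_rotvec(s["ee_rot"]);p0=s["tcp_pos"];x=np.radians(xdeg)
    G=Ro.from_matrix(np.array([[np.cos(x),np.sin(x),0],[np.sin(x),-np.cos(x),0],[0,0,-1]]))
    t=(T.inv()*G).as_rotvec()/n
    for i in range(n):
        d=T.inv().apply((np.array(p)-p0)/n)/.03
        print([round(float(v),2) for v in [*d,*(t/.1)]],end=",\n" if i%8==7 else ",")
        T=T*Ro.from_rotvec(t)
    print()
E
python3 -c "
from h import *
plan([.38,.25,.27],130,16)"
```

```text
[-0.64, -0.6, -0.08, -0.0, 0.0, 0.39],[-0.66, -0.58, -0.08, -0.0, 0.0, 0.39],[-0.68, -0.55, -0.08, -0.0, 0.0, 0.39],[-0.71, -0.52, -0.08, -0.0, 0.0, 0.39],[-0.73, -0.49, -0.08, -0.0, 0.0, 0.39],[-0.74, -0.47, -0.08, -0.0, 0.0, 0.39],[-0.76, -0.44, -0.08, -0.0, 0.0, 0.39],[-0.78, -0.41, -0.08, -0.0, 0.0, 0.39],
[-0.79, -0.38, -0.08, -0.0, 0.0, 0.39],[-0.81, -0.34, -0.08, -0.0, 0.0, 0.39],[-0.82, -0.31, -0.08, -0.0, 0.0, 0.39],[-0.83, -0.28, -0.08, -0.0, 0.0, 0.39],[-0.84, -0.25, -0.08, -0.0, 0.0, 0.39],[-0.85, -0.21, -0.08, -0.0, 0.0, 0.39],[-0.86, -0.18, -0.08, -0.0, 0.0, 0.39],[-0.87, -0.15, -0.08, -0.0, 0.0, 0.39],
```

Emit:
servo_tool([
  [-0.64,-0.6,-0.08,0,0,0.39],
  [-0.66,-0.58,-0.08,0,0,0.39],
  [-0.68,-0.55,-0.08,0,0,0.39],
  [-0.71,-0.52,-0.08,0,0,0.39],
  [-0.73,-0.49,-0.08,0,0,0.39],
  [-0.74,-0.47,-0.08,0,0,0.39],
  [-0.76,-0.44,-0.08,0,0,0.39],
  [-0.78,-0.41,-0.08,0,0,0.39],
], hand=0, squeeze=40)

```text
clock: 0.9
tcp_pos: [0.2668, 0.427, 0.2503]
ee_rot: [-0.87, -3.018, 0.001]
wrist_force: [1.2, -0.1, 0.6]
opening: 0.0003
grip_force: 0.0
```

Emit:
servo_tool([
  [-0.79,-0.38,-0.08,0,0,0.39],
  [-0.81,-0.34,-0.08,0,0,0.39],
  [-0.82,-0.31,-0.08,0,0,0.39],
  [-0.83,-0.28,-0.08,0,0,0.39],
  [-0.84,-0.25,-0.08,0,0,0.39],
  [-0.85,-0.21,-0.08,0,0,0.39],
  [-0.86,-0.18,-0.08,0,0,0.39],
  [-0.87,-0.15,-0.08,0,0,0.39],
])

```text
clock: 1.7
tcp_pos: [0.3803, 0.2497, 0.2696]
ee_rot: [-1.328, -2.846, 0.001]
wrist_force: [0.1, 0.1, -0.6]
opening: 0.0003
grip_force: 0.0
```

```bash
python3 -c "
from h import *
plan([.416,-.058,.10],103,16)"
```

```text
[-0.54, -0.35, 0.35, -0.0, -0.0, 0.29],[-0.55, -0.34, 0.35, -0.0, -0.0, 0.29],[-0.56, -0.32, 0.35, -0.0, -0.0, 0.29],[-0.57, -0.31, 0.35, -0.0, -0.0, 0.29],[-0.58, -0.29, 0.35, -0.0, -0.0, 0.29],[-0.59, -0.27, 0.35, -0.0, -0.0, 0.29],[-0.59, -0.25, 0.35, -0.0, -0.0, 0.29],[-0.6, -0.24, 0.35, -0.0, -0.0, 0.29],
[-0.61, -0.22, 0.35, -0.0, -0.0, 0.29],[-0.61, -0.2, 0.35, -0.0, -0.0, 0.29],[-0.62, -0.18, 0.35, -0.0, -0.0, 0.29],[-0.62, -0.16, 0.35, -0.0, -0.0, 0.29],[-0.63, -0.15, 0.35, -0.0, -0.0, 0.29],[-0.63, -0.13, 0.35, -0.0, -0.0, 0.29],[-0.64, -0.11, 0.35, -0.0, -0.0, 0.29],[-0.64, -0.09, 0.35, -0.0, -0.0, 0.29],
```

Emit:
servo_tool([
  [-0.54,-0.35,0.35,0,0,0.29],
  [-0.55,-0.34,0.35,0,0,0.29],
  [-0.56,-0.32,0.35,0,0,0.29],
  [-0.57,-0.31,0.35,0,0,0.29],
  [-0.58,-0.29,0.35,0,0,0.29],
  [-0.59,-0.27,0.35,0,0,0.29],
  [-0.59,-0.25,0.35,0,0,0.29],
  [-0.6,-0.24,0.35,0,0,0.29],
])

```text
clock: 2.5
tcp_pos: [0.3985, 0.0961, 0.1852]
ee_rot: [-1.649, -2.674, 0.0]
wrist_force: [0.6, -0.5, 0.2]
opening: 0.0004
grip_force: 0.0
```

Emit:
servo_tool([
  [-0.61,-0.22,0.35,0,0,0.29],
  [-0.61,-0.2,0.35,0,0,0.29],
  [-0.62,-0.18,0.35,0,0,0.29],
  [-0.62,-0.16,0.35,0,0,0.29],
  [-0.63,-0.15,0.35,0,0,0.29],
  [-0.63,-0.13,0.35,0,0,0.29],
  [-0.64,-0.11,0.35,0,0,0.29],
  [-0.64,-0.09,0.35,0,0,0.29],
])

```text
clock: 3.3
tcp_pos: [0.4176, -0.0577, 0.1012]
ee_rot: [-1.947, -2.465, 0.0]
wrist_force: [0.3, 0.2, -0.2]
opening: 0.0001
grip_force: 0.0
```

```bash
cat >snap.py <<'E'
import sys,cv2
from station import *
cv2.setNumThreads(1)
o,n,x0,y0,w,h,f=sys.argv[1:3]+[int(v) for v in sys.argv[3:]]
i=read_camera(n)["image"][y0:y0+h,x0:x0+w,::-1]
cv2.imwrite("pics/"+o,cv2.resize(i,None,fx=f,fy=f,interpolation=cv2.INTER_CUBIC))
E
python3 snap.py d.png side 235 130 110 120 5; python3 -c "
from h import *
plan([.416,-.058,.052],103,4)"
```

```text
[0.02, -0.02, 0.4, 0.0, 0.0, 0.01],[0.02, -0.02, 0.4, 0.0, 0.0, 0.01],[0.02, -0.02, 0.4, 0.0, 0.0, 0.01],[0.02, -0.02, 0.4, 0.0, 0.0, 0.01],
```

View pics/d.png

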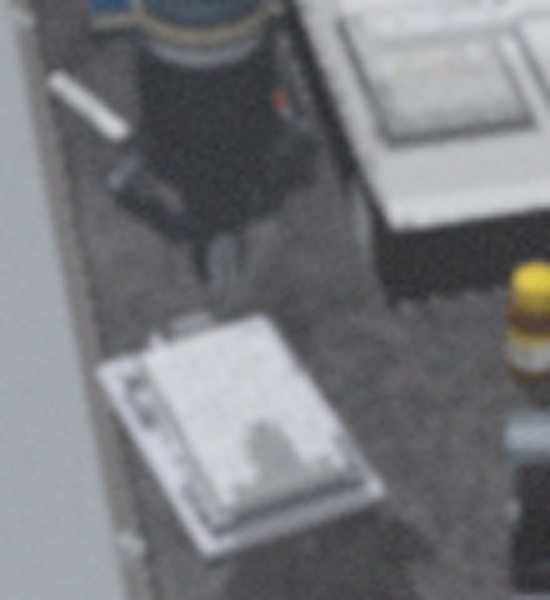

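The fingers are shut and hover at crop (222,285), above the plate's catch end, with the catch at (190,325). Next I descend.

Emit:
servo_tool([
  [0.02,-0.02,0.4,0,0,0],
  [0.02,-0.02,0.4,0,0,0],
  [0.02,-0.02,0.4,0,0,0],
  [0.02,-0.02,0.4,0,0,0],
  [0,0,0,0,0,0],
])

```text
clock: 3.85
tcp_pos: [0.4138, -0.0546, 0.0527]
ee_rot: [-1.943, -2.464, 0.001]
wrist_force: [0.4, -1.1, 0.6]
opening: -0.0003
grip_force: 0.0
```

Emit:
servo_tool([
  [0,0,0.13,0,0,0],
  [0,0,0.13,0,0,0],
  [0,0,0.1,0,0,0],
  [0,0,0.1,0,0,0],
])

```text
clock: 4.25
tcp_pos: [0.4149, -0.0552, 0.0399]
ee_rot: [1.945, 2.466, 0.0]
wrist_force: [0.4, -0.1, 0.6]
opening: 0.0004
grip_force: 0.0
```

```bash
python3 snap.py e.png side 235 170 110 80 6
```

```text
(no output)
```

View pics/e.png

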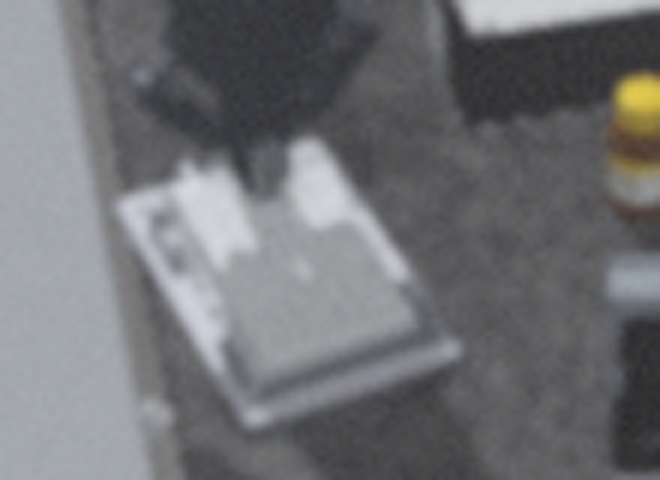

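The fingers (265,195) sit on the plate's middle line, about 21 mm from its catch end. I press slowly.

Emit:
servo_tool([
  [-0.06,0,0.08,0,0,0],
  [0,0,0.1,0,0,0],
  [0,0,0.1,0,0,0],
  [0,0,0,0,0,0],
])

```text
clock: 4.7
tcp_pos: [0.4151, -0.057, 0.0312]
ee_rot: [-1.946, -2.466, 0.0]
wrist_force: [0.8, 0.2, -0.3]
opening: -0.0002
grip_force: 0.0
```

Emit:
servo_tool([
  [0,0,0.06,0,0,0],
  [0,0,0.06,0,0,0],
  [0,0,0.06,0,0,0],
  [0,0,0,0,0,0],
])

```text
clock: 5.1
tcp_pos: [0.4151, -0.0569, 0.0259]
ee_rot: [-1.946, -2.467, 0.0]
wrist_force: [-0.2, -0.4, 0.5]
opening: -0.0005
grip_force: 0.0
```

Emit:
servo_tool([
  [0,0,0.05,0,0,0],
  [0,0,0.05,0,0,0],
  [0,0,0,0,0,0],
])

```text
clock: 5.4
tcp_pos: [0.4151, -0.057, 0.0229]
ee_rot: [1.946, 2.467, -0.0]
wrist_force: [0.3, -0.2, -0.0]
opening: -0.0001
grip_force: 0.0
```

Emit:
servo_tool([
  [0,0,0.04,0,0,0],
  [0,0,0.03,0,0,0],
  [0,0,0,0,0,0],
])

```text
clock: 5.7
tcp_pos: [0.4152, -0.057, 0.0226]
ee_rot: [1.944, 2.465, 0.001]
wrist_force: [-1.1, -0.1, 19.4]
opening: -0.0003
grip_force: 10.0
```

Floor contact: 19 N at z=22.6 mm, which is the seated height. I lift, open and look.

Emit:
servo_tool([
  [0,0,-0.3,0,0,0],
  [0,0,-0.8,0,0,0],
  [0,0,-1,0,0,0],
  [0,0,-1,0,0,0],
  [0,0,-1,0,0,0],
  [0,0,-1,0,0,0],
  [0,0,-1,0,0,0],
  [0,0,-1,0,0,0],
])

```text
clock: 6.5
tcp_pos: [0.4146, -0.0567, 0.2354]
ee_rot: [-1.946, -2.467, 0.0]
wrist_force: [0.9, -0.7, -0.7]
opening: 0.0001
grip_force: 0.0
```

```bash
python3 - <<'E'
import cv2,numpy as np
from station import *
a=cv2.resize(read_camera("side")["image"][180:250,245:325,::-1],None,fx=5,fy=5,interpolation=cv2.INTER_CUBIC)
b=cv2.resize(cv2.imread("pics/side0.png")[180:250,245:325],None,fx=5,fy=5,interpolation=cv2.INTER_CUBIC)
cv2.imwrite("pics/f.png",np.hstack([a,b]))
from h import *
plan([.5405,-.3245,.23],78.5,11)
E
```

```text
[-0.87, 0.17, 0.03, 0.01, 0.0, 0.4],[-0.87, 0.21, 0.03, 0.01, 0.0, 0.4],[-0.86, 0.24, 0.03, 0.01, 0.0, 0.4],[-0.85, 0.28, 0.03, 0.01, 0.0, 0.4],[-0.83, 0.31, 0.03, 0.01, 0.0, 0.4],[-0.82, 0.34, 0.03, 0.01, 0.0, 0.4],[-0.81, 0.37, 0.03, 0.01, 0.0, 0.4],[-0.79, 0.41, 0.03, 0.01, 0.0, 0.4],
[-0.78, 0.44, 0.03, 0.01, 0.0, 0.4],[-0.76, 0.47, 0.03, 0.01, 0.0, 0.4],[-0.74, 0.5, 0.03, 0.01, 0.0, 0.4],
```

View pics/f.png

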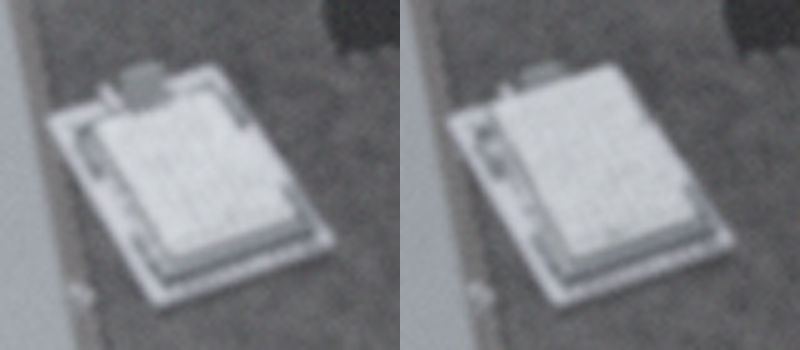

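Left (now): the catch at (145,85) covers the plate end and the plate lies flat. Right (before): the plate was raised. Now I go to the stand.

Emit:
servo_tool([
  [-0.87,0.17,0.03,0,0,0.4],
  [-0.87,0.21,0.03,0,0,0.4],
  [-0.86,0.24,0.03,0,0,0.4],
  [-0.85,0.28,0.03,0,0,0.4],
  [-0.83,0.31,0.03,0,0,0.4],
  [-0.82,0.34,0.03,0,0,0.4],
  [-0.81,0.37,0.03,0,0,0.4],
  [-0.79,0.41,0.03,0,0,0.4],
], hand=1)

```text
clock: 7.35
tcp_pos: [0.5041, -0.2519, 0.2263]
ee_rot: [-2.315, -2.122, 0.0]
wrist_force: [0.6, 0.4, 0.2]
opening: 0.0855
grip_force: 0.0
```

Emit:
servo_tool([
  [-0.78,0.44,0.03,0,0,0.4],
  [-0.76,0.47,0.03,0,0,0.4],
  [-0.74,0.5,0.03,0,0,0.4],
  [0,0,0,0,0,0],
  [0,0,0,0,0,0],
])

```text
clock: 7.85
tcp_pos: [0.537, -0.3242, 0.2233]
ee_rot: [-2.436, -1.981, 0.0]
wrist_force: [-0.4, 0.7, 0.7]
opening: 0.0852
grip_force: 0.0
```

```bash
python3 snap.py g.png side 270 140 120 120 5; python3 -c "
from h import *
plan([.5405,-.3245,.123],78.5,6)"
```

```text
[-0.0, 0.02, 0.56, -0.0, -0.0, -0.01],[-0.0, 0.02, 0.56, -0.0, -0.0, -0.01],[-0.0, 0.02, 0.56, -0.0, -0.0, -0.01],[-0.0, 0.02, 0.56, -0.0, -0.0, -0.01],[-0.0, 0.02, 0.56, -0.0, -0.0, -0.01],[-0.0, 0.02, 0.56, -0.0, -0.0, -0.01],
```

View pics/g.png

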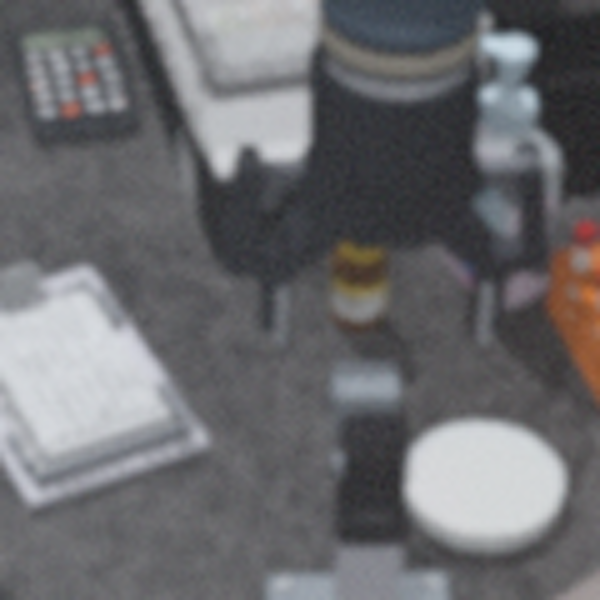

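```bash
python3 -c "
from h import *
c=np.array([.5405,-.3245]);a=-.2;R=np.array([[np.cos(a),-np.sin(a)],[np.sin(a),np.cos(a)]])
for n,o,f in(('side',(270,140),5),('top',(270,160),5.5)):
  for l,x,y,z in(('grip',0,0,.145),('cap-front-L',-.016,-.016,.171),('cap-front-R',.016,-.016,.171),('cap-back-L',-.016,.016,.171),('bot-front-L',-.016,-.016,.127),('bot-front-R',.016,-.016,.127),('button',-.021,0,.145),('camera',0,.08,.14)):
    print(n,l,((proj(n,[*(c+R@[x,y]),z])-o)*f).round())
print(proj('side',[.537,-.3242,.2233])*5-[1350,700])
"
```

```text
side grip [372. 469.]
side cap-front-L [344. 455.]
side cap-front-R [410. 454.]
side cap-back-L [340. 409.]
side bot-front-L [341. 518.]
side bot-front-R [405. 517.]
side button [330. 469.]
side camera [361. 365.]
top grip [639. 193.]
top cap-front-L [671. 220.]
top cap-front-R [681. 160.]
top cap-back-L [610. 208.]
top bot-front-L [658. 234.]
top bot-front-R [668. 176.]
top button [632. 231.]
top camera [490. 167.]
[372.39494417 352.84361512]
```

```bash
python3 -c "
from station import *
from h import *
for i in range(5):
  read_camera('side');print(sense()['tcp_pos'].round(4))
plan([.5405,-.3245,.123],78.5,6)"
```

```text
[ 0.5368 -0.3231  0.2236]
[ 0.5369 -0.323   0.2239]
[ 0.5371 -0.3231  0.2241]
[ 0.5372 -0.3233  0.2242]
[ 0.5374 -0.3234  0.2243]
[-0.0, 0.02, 0.56, -0.0, -0.0, -0.01],[-0.0, 0.02, 0.56, -0.0, -0.0, -0.01],[-0.0, 0.02, 0.56, -0.0, -0.0, -0.01],[-0.0, 0.02, 0.56, -0.0, -0.0, -0.01],[-0.0, 0.02, 0.56, -0.0, -0.0, -0.01],[-0.0, 0.02, 0.56, -0.0, -0.0, -0.01],
```

Emit:
servo_tool([
  [0,0.01,0.56,0,0,0],
  [0,0.01,0.56,0,0,0],
  [0,0.01,0.56,0,0,0],
  [0,0.01,0.56,0,0,0],
  [0,0.01,0.56,0,0,0],
  [0,0,0.56,0,0,0],
  [0,0,0,0,0,0],
  [0,0,0,0,0,0],
])

```text
clock: 8.95
tcp_pos: [0.5391, -0.3244, 0.1235]
ee_rot: [-2.437, -1.983, 0.0]
wrist_force: [0.1, -0.2, -0.5]
opening: 0.0851
grip_force: 0.0
```

Emit:
servo_tool([
  [0,0,0,0,0,0],
  [0,0,0,0,0,0],
  [0,0,0,0,0,0],
  [0,0,0,0,0,0],
  [0,0,0,0,0,0],
], hand=0, squeeze=45)

```text
clock: 9.45
tcp_pos: [0.5386, -0.3245, 0.124]
ee_rot: [-2.436, -1.983, 0.001]
wrist_force: [-2.0, 0.4, 5.6]
opening: 0.0314
grip_force: 45.7
```

The opening is 31.4 mm, so the button is flush, and the side force is small. I pull up.

Emit:
servo_tool([
  [0,0,-0.2,0,0,0],
  [0,0,-0.4,0,0,0],
  [0,0,-0.4,0,0,0],
  [0,0,-0.4,0,0,0],
  [0,0,-0.4,0,0,0],
  [0,0,-0.4,0,0,0],
  [0,0,-0.3,0,0,0],
  [0,0,0,0,0,0],
])

```text
clock: 10.25
tcp_pos: [0.5386, -0.3245, 0.2001]
ee_rot: [2.437, 1.983, -0.001]
wrist_force: [-3.3, 0.3, -1.8]
opening: 0.0315
grip_force: 45.7
```

Emit:
servo_tool([
  [0,0,-0.15,0,0,0],
  [0,0,-0.15,0,0,0],
  [0,0,-0.1,0,0,0],
  [0,0,0,0,0,0],
  [0,0,0,0,0,0],
])

```text
clock: 10.75
tcp_pos: [0.5386, -0.3245, 0.2103]
ee_rot: [-2.436, -1.982, 0.001]
wrist_force: [-4.4, 0.2, -0.6]
opening: 0.0315
grip_force: 45.7
```

Emit:
servo_tool([
  [0,0,-0.06,0,0,0],
  [0,0,-0.06,0,0,0],
  [0,0,0,0,0,0],
])

```text
clock: 11.05
tcp_pos: [0.5386, -0.3245, 0.214]
ee_rot: [-2.436, -1.982, 0.001]
wrist_force: [-5.3, -0.3, -1.3]
opening: 0.0315
grip_force: 45.7
```

Emit:
servo_tool([
  [0,0,-0.03,0,0,0],
  [0,0,0,0,0,0],
  [0,0,0,0,0,0],
])

```text
clock: 11.35
tcp_pos: [0.5386, -0.3245, 0.2141]
ee_rot: [-2.436, -1.982, 0.001]
wrist_force: [-5.1, -1.7, -5.7]
opening: 0.0317
grip_force: 45.5
```

```bash
python3 snap.py i.png side 240 120 120 120 5
```

```text
(no output)
```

View pics/i.png

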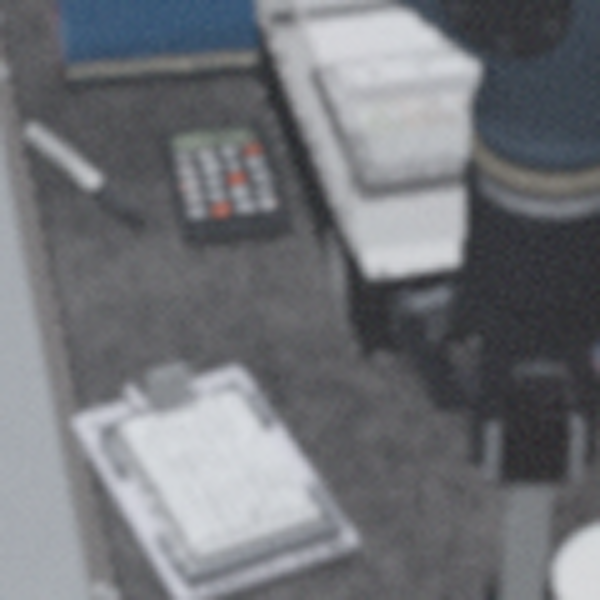

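The head at (535,430) is held between the fingers with the column extended below it, and the plate is still latched flat. The rise is 90 mm and the downward load grew at the stop.

```bash
python3 -c "
from station import *
print(sign_off())"
```

```text
the job is handed in; nothing more can be done
None
```

The job is handed in: the plate is snapped level under its catch, and the arm still holds the stand head with the button pressed and the column raised 90 mm to its second stop; the vial, dish and marker were left alone, and no verdict was returned.

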